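# Clear the spoiled blank and roll the forming block onto its next face

## Robot

A 7-joint arm with a two-finger parallel gripper is mounted at the origin on the work surface. World frame = base frame: x ahead of the robot, y to its left, z up, the work surface at z = 0. Lengths are in m, angles in rad, forces in N, time in s.
With the tool pointing down it reaches from about 0.425 to 0.875 m from the base axis. Payload 9.9 kg.
Tool frame: the origin (TCP) lies on the mounting face of the last link; the fingertips stand 173 mm ahead of it and the grasp point (between the pads) lies 155 mm ahead of it; z points along the fingers, y is the direction in which the jaws open and shut (so a half turn about z gives the same grasp; the last joint's range is limited). The gripper opens to 85 mm and grips with 20 to 120 N. Pads are 22 mm wide; open, the fingers measure 114 mm over their backs; the gripper's body (76 mm by 85 mm) begins 54 mm behind the grasp point. The pads swing forward as they close: fully open they stand 13 mm farther back than shut.
Start: joints at [-1.195, 0.576, 0.025, 1.437, -0.015, 1.129, -0.057], TCP at [0.3, 0.605, 0.405] pointing down, gripper open.
Joint ranges: [-2.76, 2.76], [-0.34, 2.15], [-1.52, 1.57], [0.19, 2.46], [-1.09, 4.23], [0.17, 1.99], [-2.82, 2.82]. Speed limits (rad/s): [2.22, 2.22, 3.01, 3.01, 3.14, 3.14, 3.14].

## Interface

Orientations are given as a unit quaternion [x, y, z, w].
In Python, from cell import robot, viewer gives the robot as it stands. The module is installed in compiled form; this text tells all that it offers.
- The arm moves only by the tool step_arm, never from a script. Its argument "increments" is a list of rows, each a list of 3 entries, a list of its own where there are three numbers: the finger opening in m, from 0 to 0.0854, then the shift along the world's x, y, z in m, then the turn about the world's z in degrees. A call has 1 to 20 rows; each row is the pose to reach, as a shift and turn from the pose measured when the call began; what a row does not reach only later rows make up. A row lasts 1/12 s, in which the tool goes at most 41.7 mm and 7.16 degrees, less where a joint would pass 70% of its speed; a pose out of reach is approached as far as the arm can. A call with a gripper value outside its range is refused whole. The fingers move at their own pace and stop on an object; the grip force is fixed at half the most. Time passes only in rows, so rows that repeat a pose let the fingers close. It gives the time, the measured TCP pose, the force and the opening at its end, in the units of the state.
- robot.sense(): the state, without advancing time (a new reading comes with each control period).
- viewer.capture(name): name is "scene" or "top" or "wrist"; returns a dict with "frame" (480x640x3 uint8, blue, green, red), "fx", "fy", "cx", "cy" (pixels), "R" (3x3) and "t" (3): a world point X has camera coordinates R X + t; the wrist camera has in their place "hand_eye" (4x4, takes a point from camera to tool coordinates, whose origin is the TCP and whose axes are the flange's). Camera axes: x right, y down, z forward; pixel columns grow to the right and rows downward; lengths in m; the calibration is good to about 2 mm. A picture is of the moment at which its call begins: read the wrist's pose just before it. There is no depth.
- robot.finish_job(): hands the job in, once; it reports no verdict.
The state is a dict: "time_s": time; "q": joint angles; "dq": joint speeds; "joint_torque": joint torques, N m; "position": TCP position; "eef_rot": TCP orientation; "wrist_force": force on the tool from outside, world axes, zero at the start; "torque": the same for the moment, N m; "opening": opening from 0.0 (shut) to 1.0 (fully open).
Only numpy, scipy, OpenCV 4.12 (cv2) and the standard library are available. Lean on these libraries where they do the work, as an engineer would, in place of code of your own. Each camera call takes 0.05 s, during which the arm holds its last target.

## Task

At the bending fixture, take the cracked blank off the top of the forming block and post it through the sprung flap of the scrap box, so that it drops inside and the flap shuts again. Then, without picking the block up, slide it against the front edge of the steel bed and tip it forward over that edge so that it lies on the bed with its small V-groove on top, and push it fully home, square against the back fence. Leave everything else on the bench where it is.

Things in the scene. Friction and masses are not known exactly. Their poses are not given: they have to be found in the camera images.
- fixture: Bending fixture, fixed: beech board 18 mm thick (x -160 to 180, y -100 to 150 mm) with a steel bed plate on it, 107 mm deep (x), 190 mm wide (y), 8 mm thick. Origin on the bench, below the middle of the plate's front edge. x points from the board's front apron over the bed to the back fence (away from the robot at yaw 0), z up.
- bed_edge (a point): Middle of the top front edge of the bed plate, 26 mm above the bench; axes as the fixture. This edge is a fence 8 mm high for a block sliding on the apron in front of it; behind it the bed is level with its top.
- back_fence (a point): Foot of the back fence's front face at mid-width, on the bed's top, 95 mm behind the front edge; axes as the fixture. The fence is a steel bar 170 mm wide, 12 mm thick, 32 mm high above the bed.
- former: Forming block, loose aluminium, 0.6 to 0.95 kg, 50 deep (x) x 84 wide (y) x 76 mm high (z). Origin: centre of its underside as it stands at the start on the apron before the bed, within 0.2 rad of the fixture's yaw. Top (+z): V-groove 24 wide, 12 deep; -x face (to the robot): small V-groove 16 wide, 8 deep at mid-height; both along y. +x face and underside plain.
- former_mid (a point): Centre of the forming block, 38 mm above its underside. Pushed low (under 30 mm up) the block slides; pushed high (60 mm up) it tips, even before the bed edge. Follow it over the edge upward and forward: level pushing can jam by friction. It then lies with its +x face on the bed, 50 mm high, 76 mm deep, its underside towards the robot and overhanging the edge 5 to 20 mm.
- former_top (a point): Centre of the block's +z face (with the large groove), in that face's plane; once the block has been tipped forward this face looks to the back fence.
- blank: Cracked tortoiseshell acetate bridge blank, a flat bar 48 x 20 x 9 mm (its x, y, z), about 12 g. Origin at the centre of its underside. At the start it lies flat on the block's top face across the large groove, its 48 mm length about along the block's x.
- scrap_box: Scrap box, fixed, grey sheet steel, 150 x 170 x 120 mm high (x, y, z), walls 3 mm, inner floor 6 mm above the bench. Origin: centre of its underside. Closed but for an opening in the top, 90 (x) by 130 mm (y), centred, shut by the flap. A fixed drawer unit of the same footprint, 112 mm high, stands on the fixture's other side; the two may be swapped.
- flap_hinge (a point): Middle of the flap's hinge line, at the +x (far) edge of the opening, 120 mm above the bench; axes as the scrap box.
- flap_edge (a point): Middle of the flap's free edge, 87 mm from the hinge line, at the -x side of the opening when shut.
- flap (a joint): Angle of the flap, rad: 0 shut, level with the box top; it grows as the flap is pushed down into the box, stop at 1.35. A light spring shuts it (0.033 N m at 0, 0.07 at 1.3 rad); the blank's weight does not open it. Pushed 50 mm down by a held blank centred 40 mm from the hinge line it opens by about 1.2 rad and the blank, let go, falls free.
- insert0: Bystander: spare steel die insert, upright cylinder 16 mm across, 18 mm high, standing on the fixture board beside the bed at y = 125 mm in the fixture frame. Origin at its underside.
- insert1: Bystander: spare steel die insert, upright cylinder 16 mm across, 22 mm high, standing on the fixture board beside the bed at y = 125 mm in the fixture frame. Origin at its underside.
- insert2: Bystander: spare steel die insert, upright cylinder 16 mm across, 18 mm high, standing on the fixture board beside the bed at y = 125 mm in the fixture frame. Origin at its underside.
- temple0: Bystander: finished spectacle temple, about 140 x 11 x 5 mm, lying on the drawing near the robot. Origin at the underside of its straight part.
- temple1: Bystander: finished spectacle temple, about 140 x 11 x 5 mm, lying on the drawing near the robot. Origin at the underside of its straight part.
- screwdriver: Bystander: small steel screwdriver, 140 mm long, lying near the robot. Origin at its middle.
- protractor: Bystander: steel protractor gauge, 170 mm arm, lying at the back of the bench. Origin at its middle.
- screw_jar: Bystander: glass jar 54 mm across and 55 mm high with a steel cap, at the back of the bench. Origin at its underside.
Not all that is in view belongs to the job. There is more than one size of the former; the job needs the largest.

How it is judged:
By the outcome, as a careful person would: the job done as asked, in the order asked, and still so for the second after the job is handed in, with the robot touching nothing.
It also fails if it takes over 62 s, if anything falls off the work surface, if the arm or the gripper's body presses on something with over 40 N, if the wrist force passes 120 N, or if a joint passes its speed limit or range.

## Working session

There is one attempt and no reset: what is moved stays moved. The work goes in short steps, Python scripts to look and compute and a tool call to move; the robot and the scene stay as the last step left them, time stands still between calls to the robot, and variables do not carry over. Pictures are saved under pics/ and viewed, and the job is handed in when it is done.

Besides the shell and the picture viewer there is one more tool, called after "Request:" as name(argument=value, ...) on one line, values as JSON. step_arm: Moves the arm, as the interface text tells. Its arguments: {"type":"object","properties":{"increments":{"type":"array"}},"required":["increments"]}

```bash
mkdir -p pics
cat > h.py <<'E'
import numpy as np, cv2, json
from cell import robot, viewer
from scipy.spatial.transform import Rotation as Rn
def cap(n,fn):
    s=robot.sense(); c=viewer.capture(n); cv2.imwrite('pics/'+fn+'.png',c['frame'])
    d={k:np.array(c[k]).tolist() for k in c if k!='frame'}; d['pos']=list(s['position']); d['rot']=list(s['eef_rot'])
    json.dump(d,open('pics/'+fn+'.json','w')); return c
def cam(fn):
    d=json.load(open('pics/'+fn+'.json'))
    if 'R' in d: R=np.array(d['R']);t=np.array(d['t'])
    else:
        T=np.eye(4);T[:3,:3]=Rn.from_quat(d['rot']).as_matrix();T[:3,3]=d['pos']
        M=np.linalg.inv(T@np.array(d['hand_eye']));R=M[:3,:3];t=M[:3,3]
    return d,R,t
def pix(fn,X):
    d,R,t=cam(fn);p=(R@np.atleast_2d(X).T).T+t
    return np.c_[d['fx']*p[:,0]/p[:,2]+d['cx'],d['fy']*p[:,1]/p[:,2]+d['cy']]
def ray(fn,u,v,z):
    d,R,t=cam(fn);r=R.T@np.array([(u-d['cx'])/d['fx'],(v-d['cy'])/d['fy'],1]);o=-R.T@t
    return o+r*(z-o[2])/r[2]
def crop(fn,x0,y0,x1,y1,k,out):
    im=cv2.imread('pics/'+fn+'.png')[y0:y1,x0:x1]
    cv2.imwrite('pics/'+out+'.png',cv2.resize(im,None,fx=k,fy=k,interpolation=cv2.INTER_CUBIC))
E
python3 - <<'E'
from h import *
print(robot.sense())
for n in('scene','top','wrist'):
    c=cap(n,n+'0'); print(n,c['fx'],c['cx'],c['cy'],cam(n+'0')[1:])
E
```

```text
{'time_s': 0.0, 'q': array([-1.19478464,  0.57649444,  0.02484239,  1.43788953, -0.01501505,
        1.12901219, -0.05649157]), 'dq': array([ 0.00063162, -0.00063056,  0.00156171,  0.00181306, -0.00087174,
       -0.00042777, -0.00138755]), 'joint_torque': array([-7.09160031e-04, -7.65761018e+01,  2.25000009e+00, -2.85980165e+01,
        1.52469997e-02,  1.25430422e-02,  1.24265969e-05]), 'position': array([0.29945552, 0.60475305, 0.40387424]), 'eef_rot': array([ 2.27867392e-01,  9.73691838e-01, -7.95378596e-04, -1.50801680e-04]), 'wrist_force': array([ 0.54535353, -0.02795265,  0.03152113]), 'torque': array([-0.01416537, -0.00787003,  0.02173737]), 'opening': 1.0003484843633683}
scene 595.5740345435948 318.52191382395773 236.46913457303248 (array([[-0.74565097,  0.66629683, -0.00729073],
       [ 0.49190169,  0.54303921, -0.68054473],
       [-0.44948565, -0.51103517, -0.73267026]]), array([ 0.39099929, -0.19094623,  1.42396571]))
top 477.9746470105872 318.9043062903035 232.77884634351892 (array([[ 0.1236836 , -0.99231872,  0.00243226],
       [-0.97138296, -0.12157428, -0.20404615],
       [ 0.20277452,  0.02287451, -0.97895825]]), array([-0.05639017,  0.54626901,  0.96632073]))
wrist 423.9318193132378 318.2228740845099 239.49735693370417 (array([[ 0.44357069,  0.8962364 , -0.00231732],
       [ 0.86024711, -0.42503043,  0.28164526],
       [ 0.2514358 , -0.12692305, -0.9595158 ]]), array([-0.67408603, -0.03692927,  0.37910404]))
```

View pics/scene0.png

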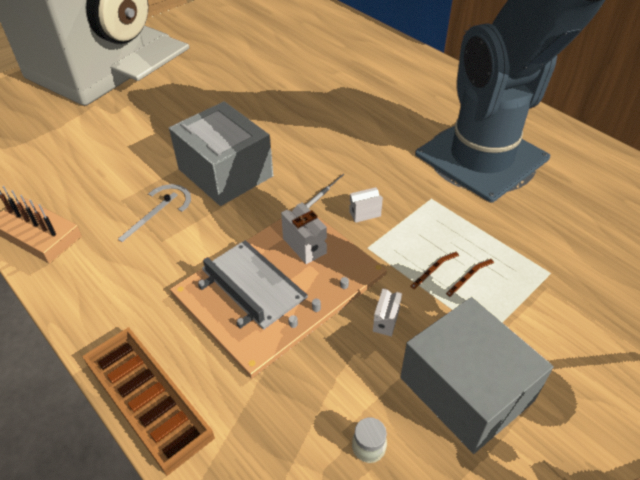

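View pics/top0.png

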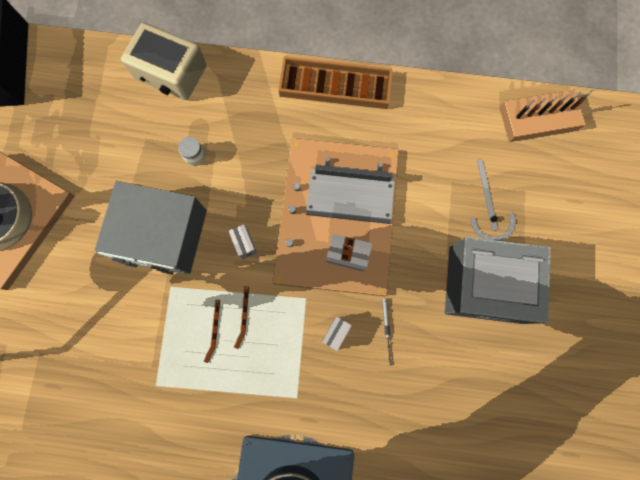

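View pics/wrist0.png

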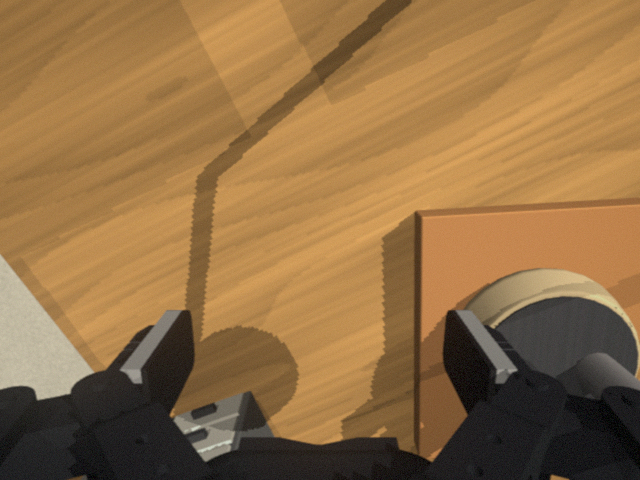

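Run:
```python
from h import *
crop('top0',270,130,410,300,5,'a1'); 
im=cv2.imread('pics/a1.png'); cv2.imwrite('pics/a1.png',cv2.resize(im,(494,600)))
crop('top0',430,220,570,335,5,'a2')
crop('scene0',160,170,400,380,3,'a3')
crop('scene0',270,190,340,270,7,'a4')
```

```text
(no output)
```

View pics/a1.png

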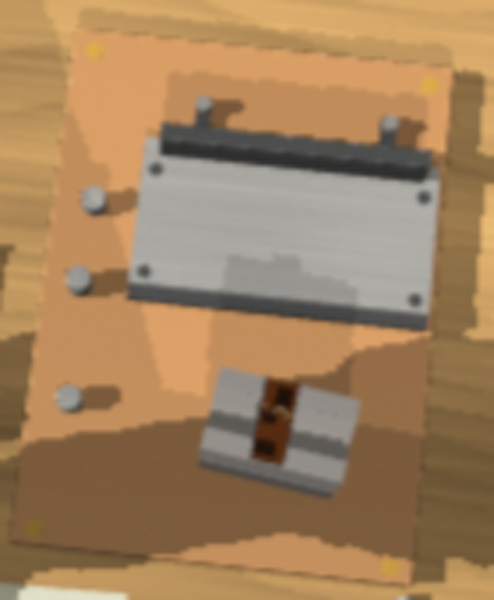

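View pics/a2.png

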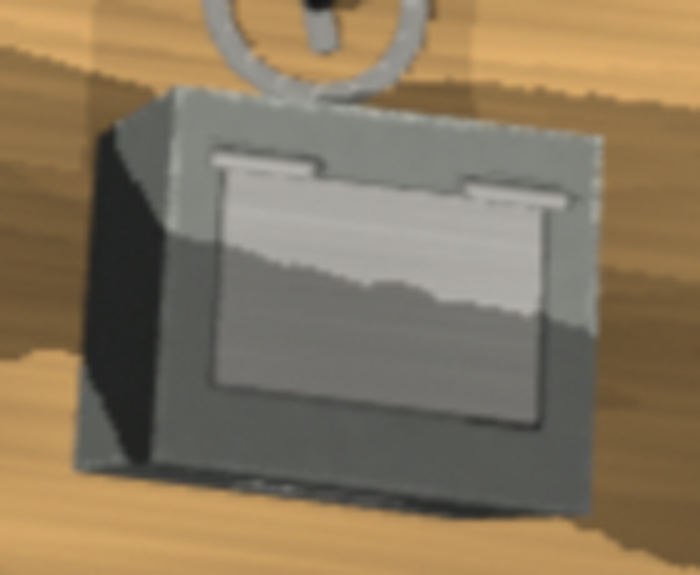

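View pics/a3.png

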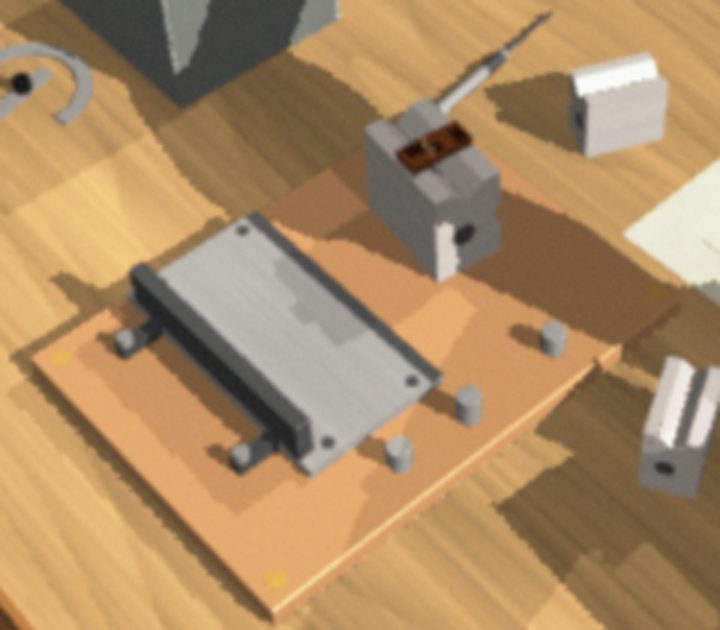

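View pics/a4.png

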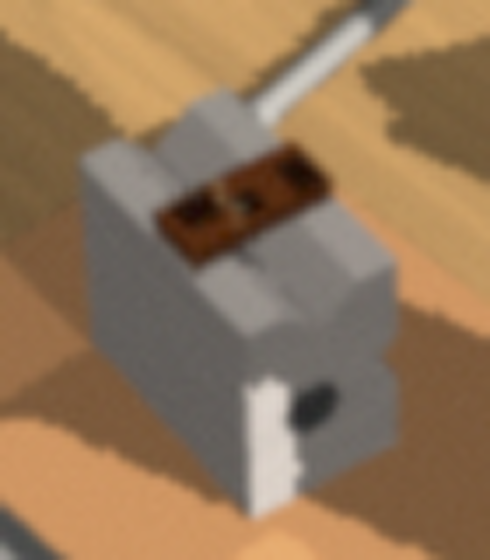

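```bash
cat > fit.py <<'E'
from h import *
from scipy.optimize import least_squares
def fit(obs,x0,zoff=0):
    # obs: list (view, local xyz, pix)
    def f(p):
        c,s=np.cos(p[2]),np.sin(p[2]);r=[]
        for v in set(o[0] for o in obs):
            L=np.array([o[1] for o in obs if o[0]==v],float);P=np.array([o[2] for o in obs if o[0]==v],float)
            W=np.c_[p[0]+c*L[:,0]-s*L[:,1],p[1]+s*L[:,0]+c*L[:,1],L[:,2]]
            r.append((pix(v,W)-P).ravel())
        return np.concatenate(r)
    s=least_squares(f,x0,loss='soft_l1'); return s.x,f(s.x)
E
python3 - <<'E'
from fit import *
k=600/170
A=lambda u,v:(270+u*140/494,130+v/k)
B=lambda u,v:(430+u/5,220+v/5)
D=lambda u,v:(270+u/7,190+v/7)
C=lambda u,v:(160+u/3,170+v/3)
T,S='top0','scene0'
fx=[(T,(.18,.15,.018),A(80,30)),(T,(.18,-.1,.018),A(452,67)),(T,(-.16,.15,.018),A(12,542)),(T,(-.16,-.1,.018),A(412,583)),
(T,(0,.095,.026),A(130,288)),(T,(0,-.095,.026),A(428,318)),
(S,(.18,-.1,.018),C(35,357)),(S,(.18,.15,.018),C(275,610)),(S,(0,-.095,.026),C(253,212)),(S,(0,.095,.026),C(441,378))]
p,r=fit(fx,[.6,0,0]);print('fixture',p.round(4),r.round(1))
a,b,h0,h1=.025,.042,.018,.094
fo=[(T,(a,b,h1),A(222,368)),(T,(a,-b,h1),A(360,402)),(T,(-a,-b,h1),A(337,487)),(T,(-a,b,h1),A(203,458)),
(S,(a,-b,h1),D(80,155)),(S,(a,b,h1),D(247,335)),(S,(-a,b,h1),D(395,262)),(S,(-a,-b,h1),D(220,90)),(S,(a,b,h0),D(250,515)),(S,(a,-b,h0),D(95,340))]
p,r=fit(fo,[.5,0,0]);print('former',p.round(4),r.round(1))
a,b,h=.024,.01,.103
bl=[(T,(a,b,h),A(267,377)),(T,(a,-b,h),A(299,382)),(T,(-a,-b,h),A(283,465)),(T,(-a,b,h),A(253,457)),
(S,(a,-b,h),D(157,213)),(S,(a,b,h),D(195,255)),(S,(-a,b,h),D(330,185)),(S,(-a,-b,h),D(290,143))]
p,r=fit(bl,[.5,0,0]);print('blank',p.round(4),r.round(1))
a,b=.075,.085
bx=[(T,(a,b,.12),B(175,90)),(T,(a,-b,.12),B(602,137)),(T,(-a,-b,.12),B(590,517)),(T,(-a,b,.12),B(152,463)),(T,(-.045,.065,.12),B(212,385)),(T,(-.045,-.065,.12),B(540,428)),(T,(-a,b,0),B(78,468))]
p,r=fit(bx,[.5,-.3,0]);print('box',p.round(4),r.round(1))
s=robot.sense();print(Rn.from_quat(s['eef_rot']).as_matrix().round(3))
E
```

```text
fixture [ 0.5956 -0.0487  0.0208] [-2.9  0.3 -1.1  1.   0.1 -0.6  0.3 -1.5 -1.8 -0.9  0.4 -0.8 -0.6  0.1
  0.8  0.4 -0.9  2.6 -0.1  2.7]
former [ 0.5119 -0.0558 -0.1214] [-0.2 -0.1 -0.1 -0.1  0.4 -0.8  1.  -1.1  0.4  0.3 -0.4 -0.3 -0.5 -0.1
  0.2  0.   1.3 -0.5 -0.9 -2.3]
blank [ 0.5136 -0.0511 -0.0743] [-1.1 -0.2 -0.3 -0.3  0.5 -1.3 -0.  -1.1 -0.7 -0.3 -0.1  0.2  0.1 -0.4
 -1.2 -0.1]
box [ 0.4892 -0.3664  0.0008] [ 0.2 -1.2  0.  -0.3  0.5 -0.3  0.1 -0.5 -0.7  0.9  0.6  0.6 -1.2  0.8]
[[-0.896  0.444 -0.001]
 [ 0.444  0.896 -0.001]
 [-0.    -0.001 -1.   ]]
```

Candidates for the former in the top view: on the apron at (349,251), carrying the blank; loose at (242,241); loose at (336,333). The largest is the one at (349,251): it fits the 50 x 84 x 76 mm model in both views, and the crop a4 confirms the blank across its groove. The scrap box, with the flap, is at (500,280), and the drawer unit at (150,227) has no flap. I'll move above the blank.

Request:
step_arm(increments=[[0.05,[0.214,-0.656,-0.044],22],[0.05,[0.214,-0.656,-0.044],22],[0.05,[0.214,-0.656,-0.044],22],[0.05,[0.214,-0.656,-0.044],22],[0.05,[0.214,-0.656,-0.044],22],[0.05,[0.214,-0.656,-0.044],22],[0.05,[0.214,-0.656,-0.044],22],[0.05,[0.214,-0.656,-0.044],22],[0.05,[0.214,-0.656,-0.044],22],[0.05,[0.214,-0.656,-0.044],22],[0.05,[0.214,-0.656,-0.044],22],[0.05,[0.214,-0.656,-0.044],22],[0.05,[0.214,-0.656,-0.044],22],[0.05,[0.214,-0.656,-0.044],22],[0.05,[0.214,-0.656,-0.044],22],[0.05,[0.214,-0.656,-0.044],22],[0.05,[0.214,-0.656,-0.044],22],[0.05,[0.214,-0.656,-0.044],22],[0.05,[0.214,-0.656,-0.044],22],[0.05,[0.214,-0.656,-0.044],22]])

```text
time_s: 1.82
position: [0.5133, -0.0505, 0.3599]
eef_rot: [0.038, 0.999, -0.0, -0.0]
wrist_force: [0.8, -0.0, -0.5]
opening: 0.585
```

Run:
```python
from h import *
cap('wrist','w1');s=robot.sense();print(s['time_s'],s['position'],Rn.from_quat(s['eef_rot']).as_matrix().round(3),s['q'].round(2))
```

```text
1.8667 [ 0.51323361 -0.04995566  0.35995136] [[-0.997  0.074 -0.001]
 [ 0.074  0.997 -0.001]
 [ 0.    -0.001 -1.   ]] [-0.03  0.39  0.04  1.92 -0.02  0.84  1.53]
```

View pics/w1.png

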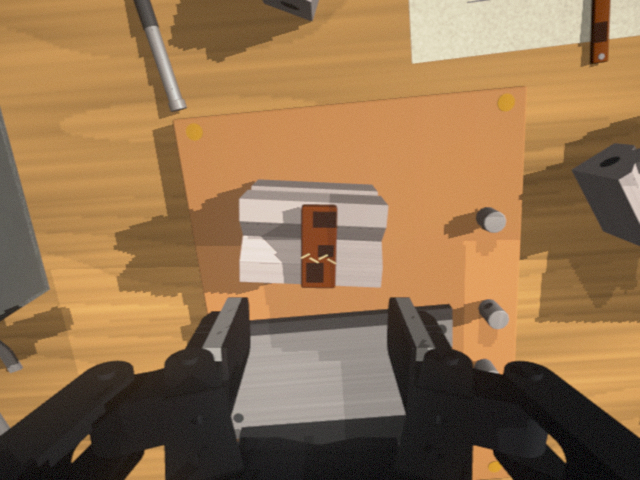

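Run:
```python
from h import *
crop('w1',225,170,405,300,4,'a5')
```

```text
(no output)
```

View pics/a5.png

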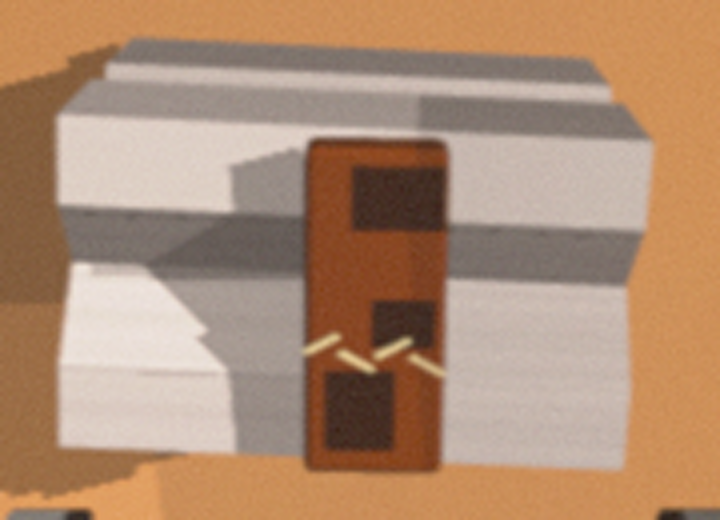

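Run:
```python
from fit import *
W=lambda u,v:(225+u/4,170+v/4)
a,b,h=.025,.042,.094
p,r=fit([('w1',(-a,-b,h),W(58,115)),('w1',(-a,b,h),W(650,140)),('w1',(a,b,h),W(622,468)),('w1',(a,-b,h),W(60,445))],[.51,-.05,0]);print('former',p.round(4),r.round(1))
a,b,h=.024,.01,.103
p,r=fit([('w1',(-a,-b,h),W(308,140)),('w1',(-a,b,h),W(447,141)),('w1',(a,b,h),W(439,470)),('w1',(a,-b,h),W(306,468))],[.51,-.05,0]);print('blank',p.round(4),r.round(1))
for u,v,z in((175,121,.018),(524,87,.018),(451,306,.026),(238,419,.026)): print(ray('w1',u,v,z).round(4))
c,s=np.cos(.0208),np.sin(.0208)
print(pix('w1',np.array([[.5956+x*c-s*y,-.0487+s*x+c*y,.026] for x,y in((0,-.095),(0,.095))])).round(0), pix('w1',np.array([[.5956+x*c-s*y,-.0487+s*x+c*y,.018] for x,y in((-.16,-.1),(-.16,.15))])).round(0))
```

```text
former [ 0.513  -0.0544 -0.118 ] [-0.7 -0.2  0.7 -0.1  0.3  0.2 -0.3  0.3]
blank [ 0.5124 -0.0504 -0.0885] [-1.1 -0.2  1.   0.1  0.9  0.1 -0.8  0.1]
[ 0.4381 -0.1466  0.018 ]
[0.4339 0.0975 0.018 ]
[0.5918 0.0469 0.026 ]
[ 0.6835 -0.132   0.026 ]
[[210. 329.]
 [450. 308.]] [[167. 121.]
 [525.  85.]]
```

Request:
step_arm(increments=[[0.05,[-0.001,0,-0.04],-1],[0.05,[-0.001,0,-0.07],-1],[0.05,[-0.001,0,-0.085],-1],[0.05,[-0.001,0,-0.091],-1],[0.05,[-0.001,0,-0.091],-1],[0.0,[-0.001,0,-0.091],-1],[0.0,[-0.001,0,-0.091],-1],[0.0,[-0.001,0,-0.091],-1],[0.0,[-0.001,0,-0.091],-1],[0.0,[-0.001,0,-0.091],-1],[0.0,[-0.001,0,-0.091],-1],[0.0,[-0.001,0,-0.091],-1],[0.0,[-0.001,0,-0.091],-1]])

```text
time_s: 2.95
position: [0.5127, -0.0497, 0.2705]
eef_rot: [0.046, 0.999, -0.0, 0.001]
wrist_force: [-0.7, 1.0, 5.2]
opening: 0.21
```

Run:
```python
from h import *
cap('wrist','w2')
```

```text
(no output)
```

View pics/w2.png

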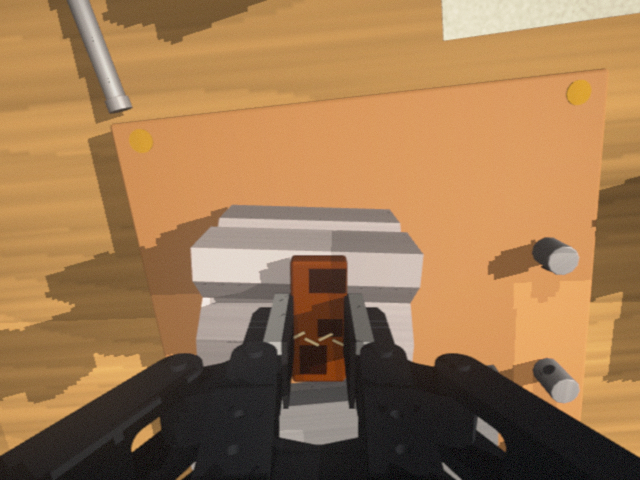

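Request:
step_arm(increments=[[0.0,[0,0,0.02],0],[0.0,[0,0,0.05],0],[0.0,[0,0,0.085],0],[0.0,[0,0,0.085],0]])

```text
time_s: 3.33
position: [0.5141, -0.05, 0.3621]
eef_rot: [0.046, 0.999, 0.0, 0.006]
wrist_force: [1.5, -1.4, -0.7]
opening: 0.208
```

Run:
```python
from h import *
cap('wrist','w3')
```

```text
(no output)
```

View pics/w3.png

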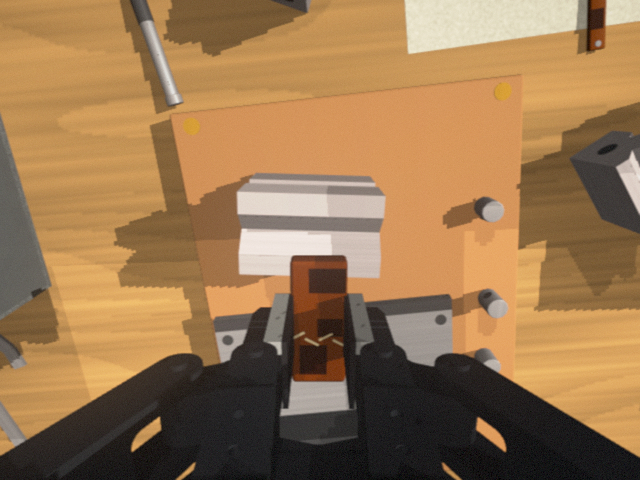

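Request:
step_arm(increments=[[0.0,[-0.02,-0.316,0],5],[0.0,[-0.02,-0.316,0],5],[0.0,[-0.02,-0.316,0],5],[0.0,[-0.02,-0.316,0],5],[0.0,[-0.02,-0.316,0],5],[0.0,[-0.02,-0.316,0],5],[0.0,[-0.02,-0.316,0],5],[0.0,[-0.02,-0.316,0],5],[0.0,[-0.02,-0.316,0],5],[0.0,[-0.02,-0.316,0],5],[0.0,[-0.02,-0.316,0],5]])

```text
time_s: 4.3
position: [0.4937, -0.3649, 0.3592]
eef_rot: [0.002, 1.0, 0.001, 0.005]
wrist_force: [0.1, 0.2, 0.7]
opening: 0.204
```

Run:
```python
from h import *
cap('wrist','w4');cap('scene','s4')
```

```text
(no output)
```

View pics/w4.png

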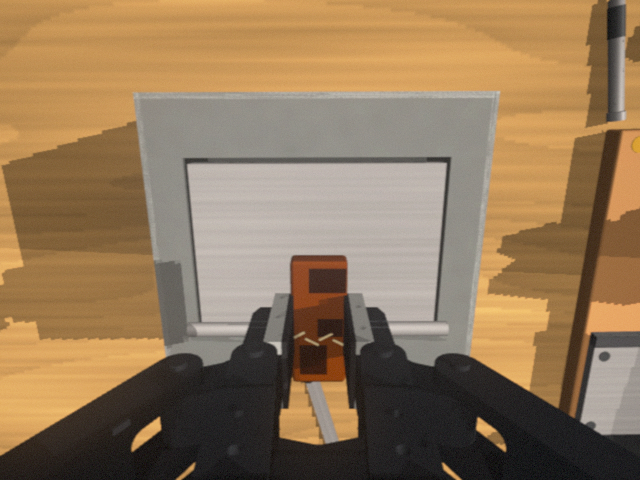

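View pics/s4.png

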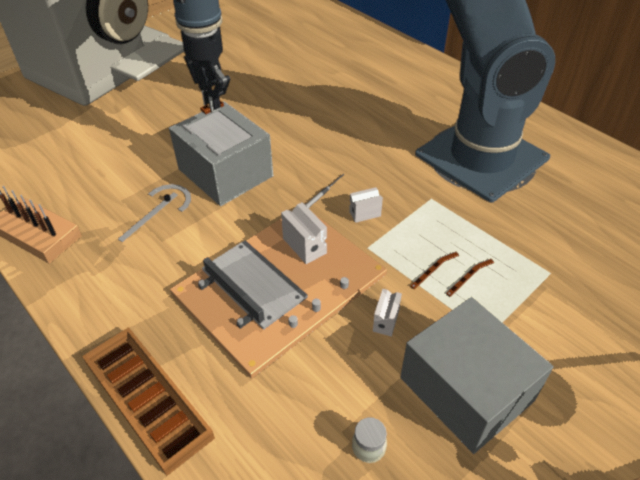

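Run:
```python
from h import *
for u,v in((137,94),(498,92),(187,160),(449,158),(190,328),(448,328),(319,329)): print(u,v,ray('w4',u,v,.12).round(4))
for u,v in ((291,256),(347,256),(346,381),(292,381)): print(ray('w4',u,v,.359-.1675))
```

```text
137 94 [ 0.415 -0.448  0.12 ]
498 92 [ 0.4147 -0.2812  0.12  ]
187 160 [ 0.4452 -0.4277  0.12  ]
449 158 [ 0.4447 -0.3012  0.12  ]
190 328 [ 0.5357 -0.4346  0.12  ]
448 328 [ 0.5363 -0.2939  0.12  ]
319 329 [ 0.5366 -0.3642  0.12  ]
[ 0.46966605 -0.37369978  0.1915    ]
[ 0.46974164 -0.35474664  0.1915    ]
[ 0.51895419 -0.35432931  0.1915    ]
[ 0.51886781 -0.37442789  0.1915    ]
```

Request:
step_arm(increments=[[0.0,[0,0,-0.035],0],[0.0,[0,0,-0.06],0],[0.0,[0,0,-0.08],0],[0.0,[0,0,-0.1],0],[0.0,[0,0,-0.117],0],[0.0,[0,0,-0.117],0],[0.0,[0,0,-0.117],0],[0.0,[0,0,-0.117],0],[0.05,[0,0,-0.117],0],[0.05,[0,0,-0.117],0],[0.05,[0,0,-0.117],0],[0.05,[0,0,-0.117],0],[0.05,[0,0,-0.117],0],[0.05,[0,0,-0.117],0],[0.05,[0,0,-0.117],0],[0.05,[0,0,-0.117],0]])

```text
time_s: 5.73
position: [0.4942, -0.3642, 0.2426]
eef_rot: [0.001, 1.0, 0.001, 0.005]
wrist_force: [-0.7, 0.5, 1.3]
opening: 0.582
```

Run:
```python
from h import *
cap('wrist','w5')
```

```text
(no output)
```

View pics/w5.png

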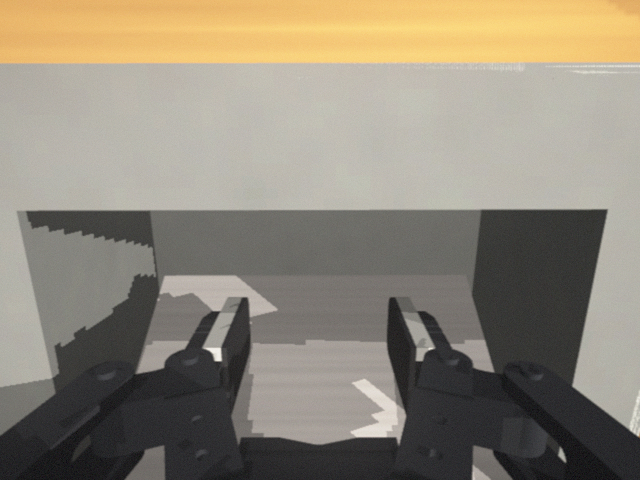

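Request:
step_arm(increments=[[0.05,[0,0,0.03],0],[0.05,[0,0,0.06],0],[0.05,[0,0,0.09],0],[0.05,[0,0,0.13],0],[0.05,[0,0,0.13],0]])

```text
time_s: 6.2
position: [0.4954, -0.3652, 0.3798]
eef_rot: [0.001, 1.0, -0.002, 0.01]
wrist_force: [1.7, -0.9, 1.0]
opening: 0.584
```

Run:
```python
from h import *
cap('wrist','w6')
```

```text
(no output)
```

View pics/w6.png

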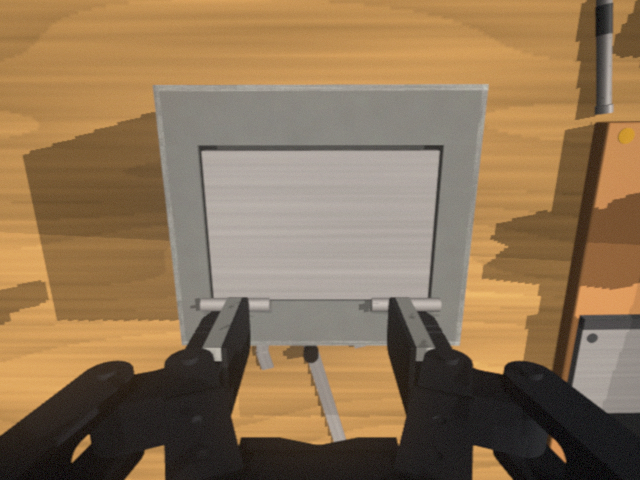

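Request:
step_arm(increments=[[0.045,[0.015,0.312,0],1.3],[0.045,[0.015,0.312,0],1.3],[0.045,[0.015,0.312,0],1.3],[0.045,[0.015,0.312,0],1.3],[0.045,[0.015,0.312,0],1.3],[0.045,[0.015,0.312,0],1.3],[0.045,[0.015,0.312,0],1.3],[0.045,[0.015,0.312,0],1.3],[0.045,[0.015,0.312,0],1.3],[0.045,[0.015,0.312,0],1.3]])

```text
time_s: 7.08
position: [0.5099, -0.0514, 0.3759]
eef_rot: [-0.012, 1.0, -0.001, 0.008]
wrist_force: [-0.8, -0.4, -0.3]
opening: 0.531
```

Run:
```python
from h import *
cap('wrist','w7'); crop('w7',200,150,420,310,3.6,'a7'); cap('top','t7'); crop('t7',430,220,570,335,5,'a8')
```

```text
(no output)
```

View pics/w7.png

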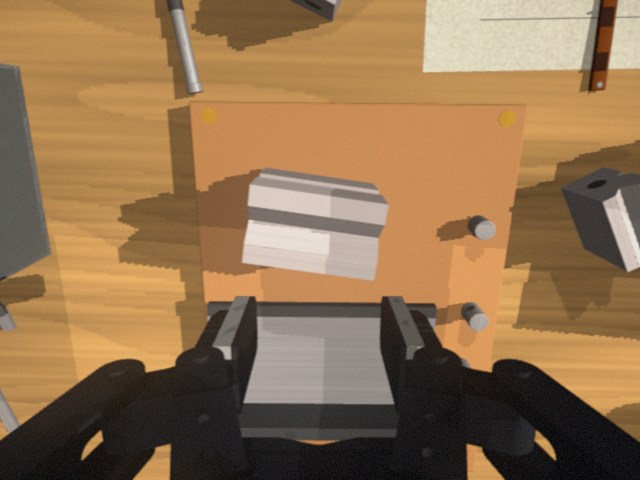

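View pics/a7.png

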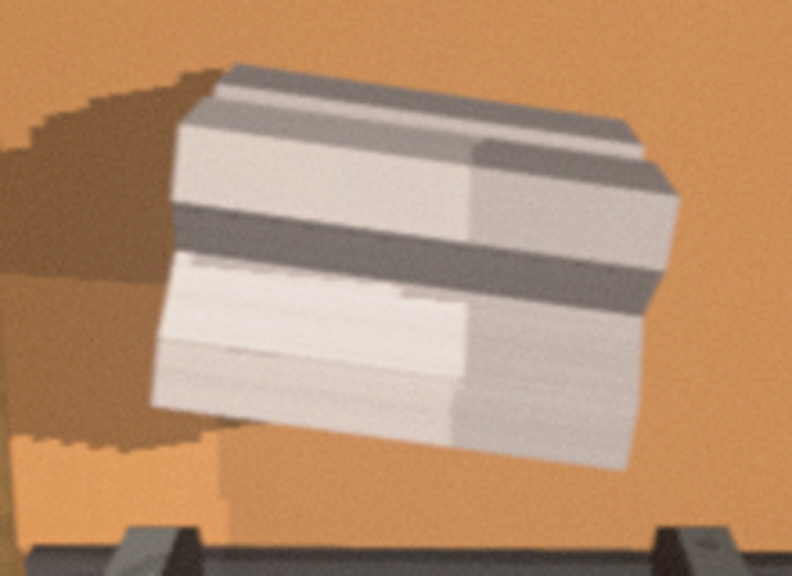

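View pics/a8.png

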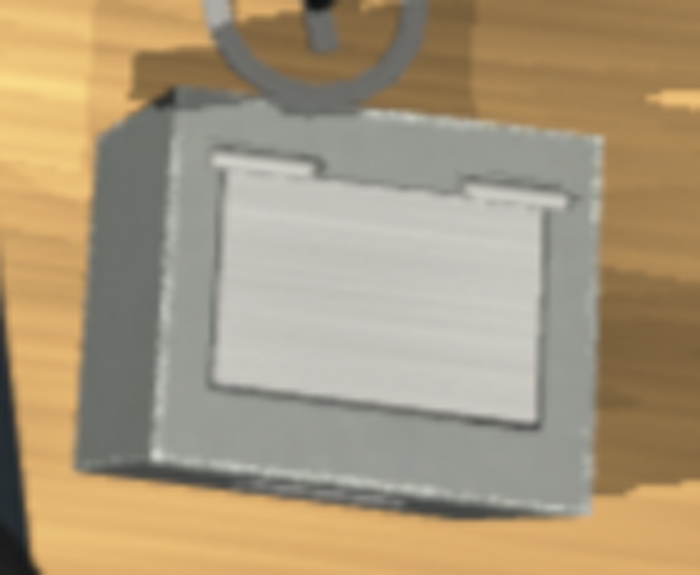

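Run:
```python
from fit import *
W=lambda u,v:(200+u/3.6,150+v/3.6)
a,b,h=.025,.042,.094
p,r=fit([('w7',(-a,-b,h),W(180,125)),('w7',(-a,b,h),W(678,197)),('w7',(a,b,h),W(628,468)),('w7',(a,-b,h),W(152,405))],[.51,-.05,0]);print('former',p.round(4),r.round(1))
for u,v,z in((191,102,.018),(525,105,.018),(207,302,.026),(436,303,.026)): print(ray('w7',u,v,z).round(4))
print(Rn.from_quat(json.load(open('pics/w7.json'))['rot']).as_matrix().round(3))
```

```text
former [ 0.513  -0.0546 -0.1177] [-0.3 -0.2  0.8 -0.6 -0.3  0.6 -0.   0.4]
[ 0.4371 -0.1472  0.018 ]
[0.4333 0.0969 0.018 ]
[ 0.5935 -0.1419  0.026 ]
[0.5897 0.0463 0.026 ]
[[-1.    -0.024  0.016]
 [-0.024  1.    -0.002]
 [-0.016 -0.002 -1.   ]]
```

Request:
step_arm(increments=[[0.045,[-0.04,-0.001,0],0],[0.045,[-0.063,-0.001,-0.02],0],[0.045,[-0.063,-0.001,-0.05],0],[0.045,[-0.063,-0.001,-0.085],0],[0.045,[-0.063,-0.001,-0.12],0],[0.045,[-0.063,-0.001,-0.15],0],[0.045,[-0.063,-0.001,-0.171],0],[0.045,[-0.063,-0.001,-0.171],0],[0.045,[-0.063,-0.001,-0.171],0]])

```text
time_s: 7.93
position: [0.4464, -0.056, 0.2045]
eef_rot: [-0.009, 1.0, -0.002, 0.007]
wrist_force: [-0.1, 0.5, -0.3]
opening: 0.527
```

Run:
```python
from h import *
cap('scene','s8'); crop('s8',230,120,400,290,3.5,'a9'); cap('wrist','w8')
```

```text
(no output)
```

View pics/a9.png

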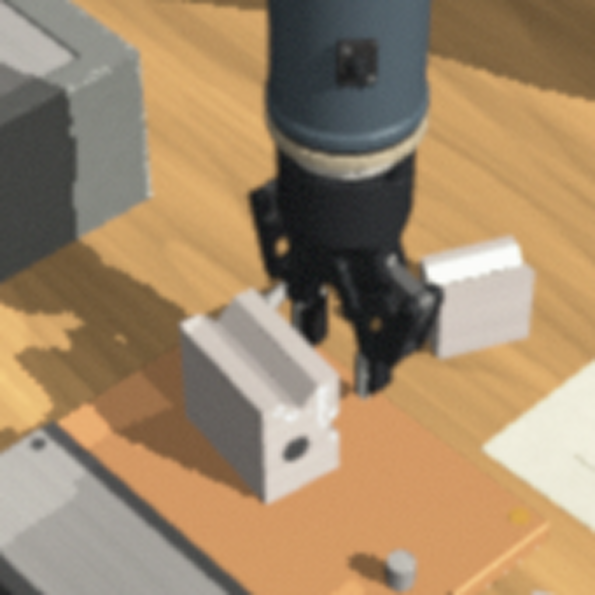

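View pics/w8.png

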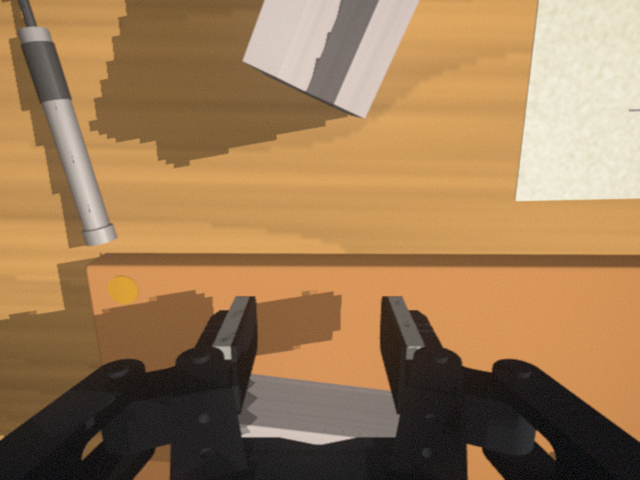

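Request:
step_arm(increments=[[0.045,[0.01,0.002,0],0],[0.045,[0.018,0.003,0],0],[0.045,[0.024,0.003,0],0],[0.045,[0.029,0.003,0],0],[0.045,[0.034,0.003,0],0],[0.045,[0.039,0.003,0],0],[0.045,[0.044,0.003,0],0],[0.045,[0.049,0.003,0],0],[0.045,[0.054,0.003,0],0],[0.045,[0.059,0.003,0],0],[0.045,[0.064,0.003,0],0],[0.045,[0.069,0.003,0],0],[0.045,[0.072,0.003,0],0],[0.045,[0.075,0.003,0],0]])

```text
time_s: 9.2
position: [0.5212, -0.0527, 0.2062]
eef_rot: [-0.009, 1.0, -0.002, 0.007]
wrist_force: [-9.6, -0.4, 7.3]
opening: 0.528
```

Run:
```python
from h import *
cap('scene','s9'); crop('s9',210,140,360,310,3.5,'b1');cap('top','t9'); crop('t9',270,130,410,300,3.5,'b2')
```

```text
(no output)
```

View pics/b1.png

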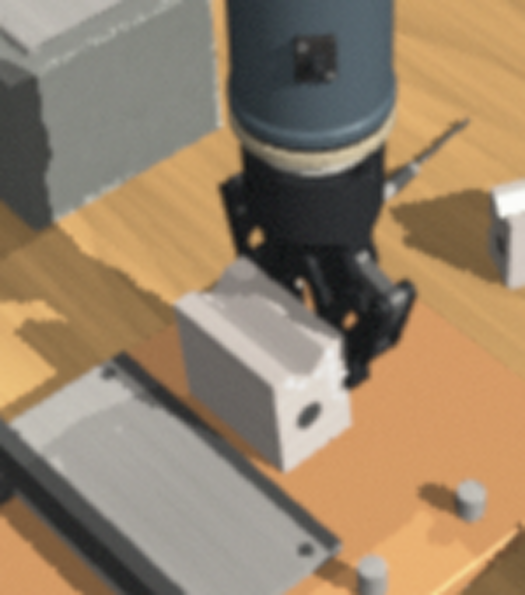

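View pics/b2.png

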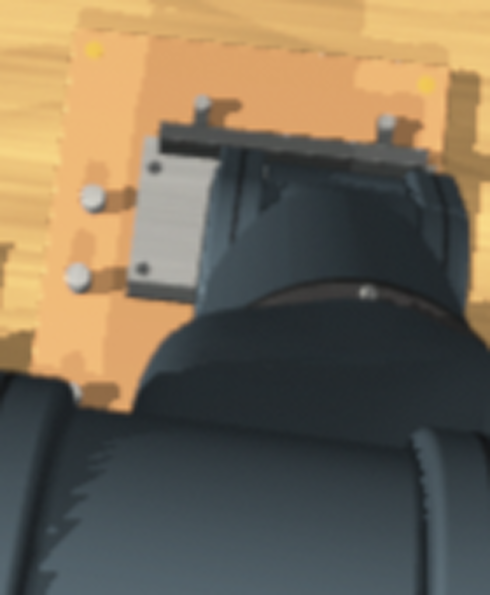

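Request:
step_arm(increments=[[0.045,[-0.005,0,0],0],[0.045,[-0.01,0,0],0],[0.045,[-0.015,0,0],0],[0.045,[-0.02,0,0],0],[0.045,[-0.02,0,0],0]])

```text
time_s: 9.72
position: [0.5006, -0.0528, 0.2062]
eef_rot: [-0.009, 1.0, -0.002, 0.007]
wrist_force: [0.2, 0.3, -0.6]
opening: 0.533
```

Run:
```python
from h import *
cap('scene','s10'); crop('s10',240,170,360,290,5,'b3')
```

View pics/b3.png

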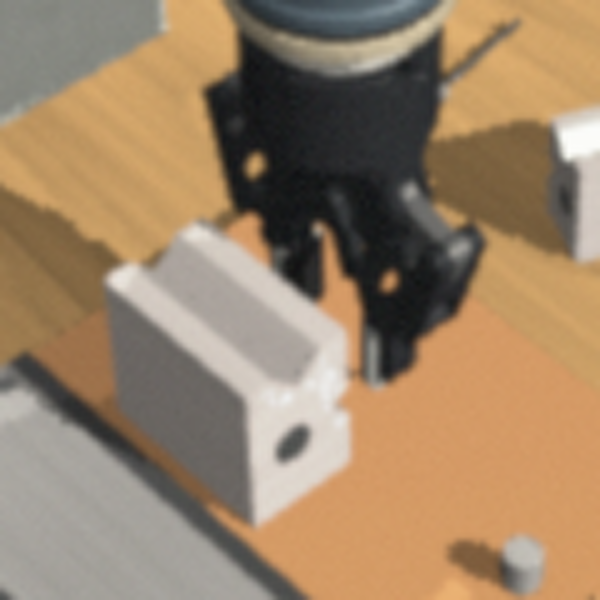

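Run:
```python
from fit import *
D=lambda u,v:(240+u/5,170+v/5)
S='s10';a,b,h0,h1=.025,.042,.018,.094
p,r=fit([(S,(a,-b,h1),D(107,272)),(S,(a,b,h1),D(248,405)),(S,(-a,b,h1),D(350,330)),(S,(-a,-b,h1),D(190,223)),(S,(a,b,h0),D(255,525)),(S,(a,-b,h0),D(120,400))],[.55,-.05,0]);print('former',p.round(4),r.round(1))
```

```text
former [ 0.558  -0.0568  0.0089] [-0.4  0.9 -0.2 -1.7 -0.4 -0.1  3.  -1.8  0.1  0.4 -0.   1.5]
```

```bash
python3 - <<'E'
from h import *
for z in(.02,.03,.04,.05,.06,.07,.08,.1): print(z,((pix('s10',[[.4895,-.03,z],[.5115,-.03,z],[.5115,-.012,z],[.4895,-.012,z]])-[240,170])*5).round(0).tolist())
E
python3 - <<'E'
import sys;sys.path.insert(0,'.')
import os;os.chdir('.')
from h import *
crop('s10',280,190,340,260,8,'b4')
E
```

```text
0.02 [[407.0, 382.0], [366.0, 409.0], [396.0, 434.0], [437.0, 406.0]]
0.03 [[407.0, 365.0], [366.0, 392.0], [396.0, 418.0], [437.0, 390.0]]
0.04 [[407.0, 348.0], [366.0, 376.0], [396.0, 401.0], [437.0, 373.0]]
0.05 [[407.0, 331.0], [365.0, 359.0], [396.0, 384.0], [437.0, 356.0]]
0.06 [[407.0, 314.0], [365.0, 341.0], [396.0, 367.0], [437.0, 339.0]]
0.07 [[407.0, 296.0], [365.0, 324.0], [395.0, 349.0], [438.0, 321.0]]
0.08 [[407.0, 279.0], [364.0, 306.0], [395.0, 332.0], [438.0, 304.0]]
0.1 [[406.0, 243.0], [363.0, 270.0], [395.0, 296.0], [438.0, 268.0]]
```

View pics/b4.png

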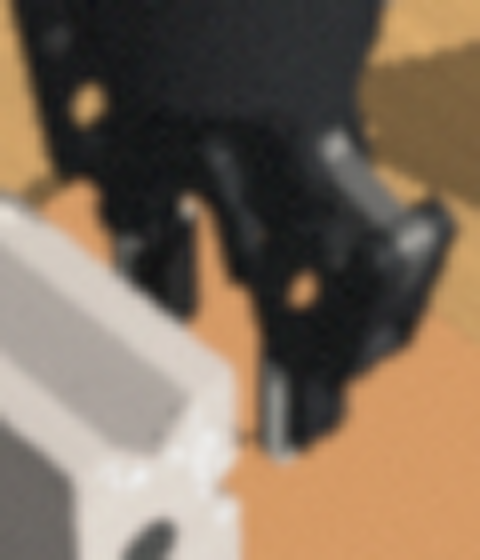

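Request:
step_arm(increments=[[0.045,[0.008,0,0.003],0],[0.045,[0.014,0,0.003],0],[0.045,[0.016,0,0.003],0],[0.045,[0.018,0,0.003],0],[0.045,[0.02,0,0.003],0],[0.045,[0.022,0,0.003],0],[0.045,[0.023,0,0.003],0],[0.045,[0.024,0,0.003],0],[0.045,[0.025,0,0.003],0]])

```text
time_s: 10.52
position: [0.526, -0.0528, 0.2091]
eef_rot: [-0.009, 1.0, -0.002, 0.007]
wrist_force: [-4.1, -0.2, -1.1]
opening: 0.53
```

Run:
```python
from h import *
cap('scene','s11'); crop('s11',240,170,360,290,5,'b5')
```

```text
(no output)
```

View pics/b5.png

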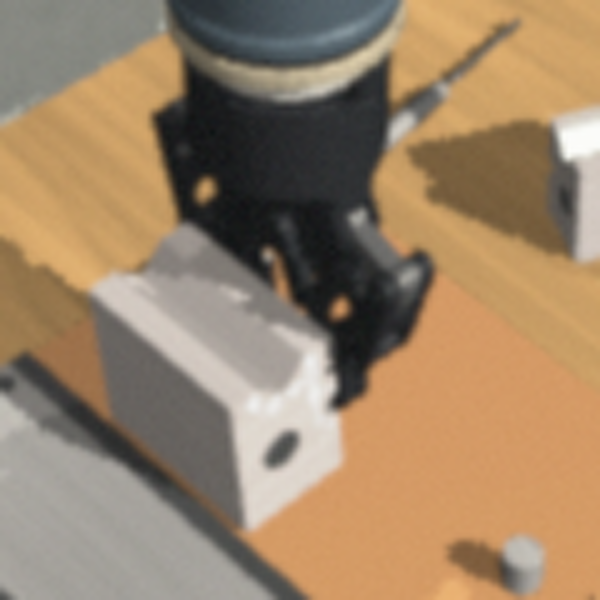

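Request:
step_arm(increments=[[0.045,[-0.006,0,0],0],[0.045,[-0.014,0,0],0],[0.02,[-0.024,-0.003,0],0],[0.0,[-0.024,-0.003,-0.003],0],[0.0,[-0.024,-0.003,-0.006],0],[0.0,[-0.024,-0.003,-0.0085],0],[0.0,[-0.024,-0.003,-0.0085],0],[0.0,[-0.024,-0.003,-0.0085],0]])

```text
time_s: 11.23
position: [0.5026, -0.0556, 0.2004]
eef_rot: [-0.009, 1.0, -0.002, 0.007]
wrist_force: [0.3, -0.2, -0.0]
opening: -0.002
```

Run:
```python
from h import *
cap('scene','s12'); crop('s12',240,170,360,290,5,'b6')
```

```text
(no output)
```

View pics/b6.png

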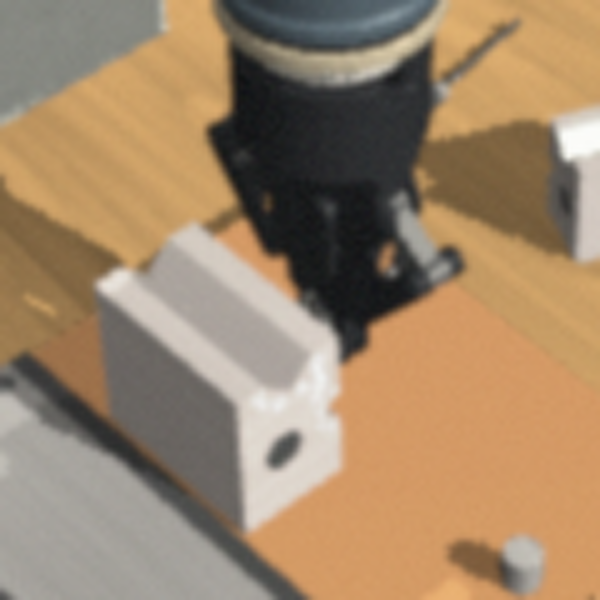

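Request:
step_arm(increments=[[0.0,[0.008,0,0],0],[0.0,[0.014,0,0],0],[0.0,[0.018,0,0],0],[0.0,[0.02,0,0],0],[0.0,[0.022,0,0],0],[0.0,[0.024,0,0],0],[0.0,[0.026,0,0],0],[0.0,[0.026,0,0],0]])

```text
time_s: 11.95
position: [0.5283, -0.0557, 0.2003]
eef_rot: [-0.009, 1.0, -0.002, 0.007]
wrist_force: [-4.2, 0.2, 0.9]
opening: 0.001
```

Run:
```python
from h import *
cap('scene','s13'); crop('s13',240,170,360,290,5,'b7')
```

```text
(no output)
```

View pics/b7.png

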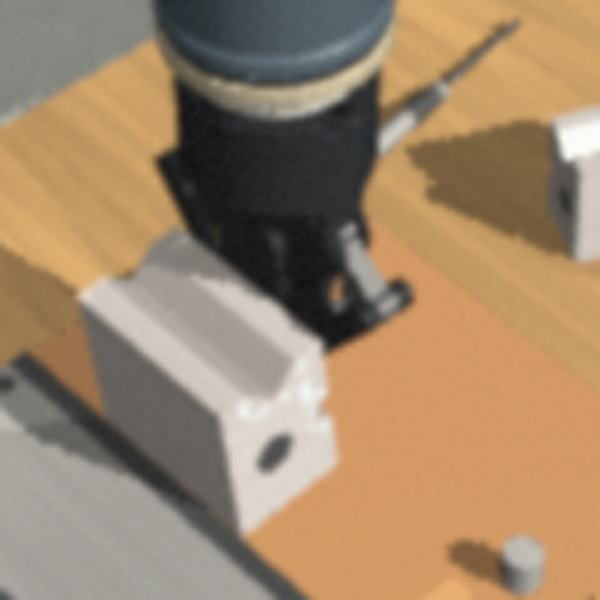

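Run:
```python
from h import *
im=cv2.imread('pics/s13.png')
im=cv2.resize(im[160:340,160:400],None,fx=3.3,fy=3.3,interpolation=cv2.INTER_CUBIC)
def ln(x,z,col):
    c,s=np.cos(.02),np.sin(.02)
    P=[[.594+x*c-s*y,-.0487+s*x+c*y,z] for y in(-.095,.095)]
    p=((pix('s13',P)-[160,160])*3.3).astype(int)
    cv2.line(im,tuple(map(int,p[0])),tuple(map(int,p[1])),col,1)
ln(0,.026,(0,0,255));ln(0,.018,(0,255,0));ln(.095,.026,(255,0,0));ln(.107,.026,(255,255,0))
cv2.imwrite('pics/b8.png',im)
```

```text
(no output)
```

View pics/b8.png

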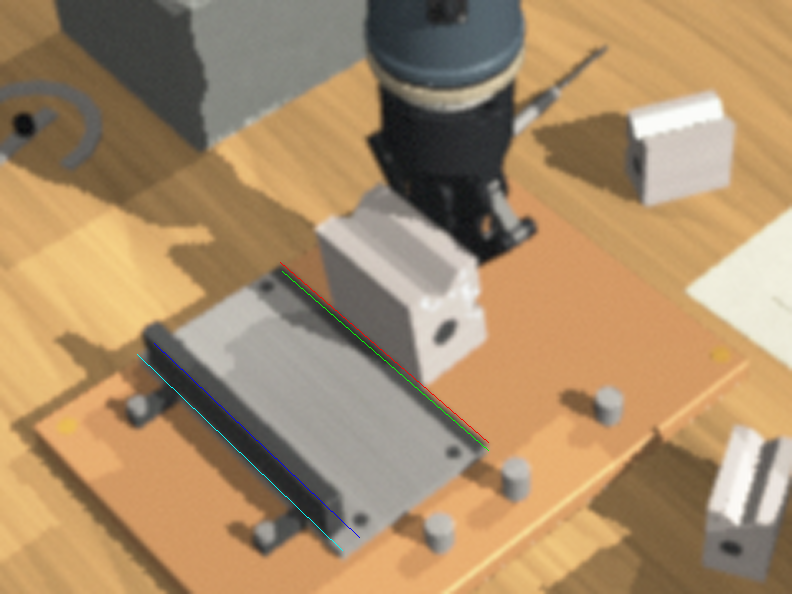

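Run:
```python
from h import *
for u,v,z in((278,266,.026),(487,451,.026),(422,382,.018),(422,382,.022),(338,308,.018),(330,300,.018)): print(u,v,z,ray('s13',160+u/3.3,160+v/3.3,z).round(4))
```

```text
278 266 0.026 [ 0.5988 -0.1427  0.026 ]
487 451 0.026 [0.5966 0.0505 0.026 ]
422 382 0.018 [ 0.5879 -0.018   0.018 ]
422 382 0.022 [ 0.5898 -0.0153  0.022 ]
338 308 0.018 [ 0.5887 -0.0968  0.018 ]
330 300 0.018 [ 0.5884 -0.1052  0.018 ]
```

Request:
step_arm(increments=[[0.0,[0.002,0,0],0],[0.0,[0.004,0,0],0],[0.0,[0.005,0,0],0],[0.0,[0.006,0,0],0],[0.0,[0.006,0,0],0]])

```text
time_s: 12.42
position: [0.5328, -0.0557, 0.2001]
eef_rot: [-0.009, 1.0, -0.002, 0.005]
wrist_force: [-9.5, 0.3, 6.0]
opening: 0.002
```

Run:
```python
from h import *
cap('scene','s14'); crop('s14',240,170,360,290,5,'b9')
```

```text
(no output)
```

View pics/b9.png

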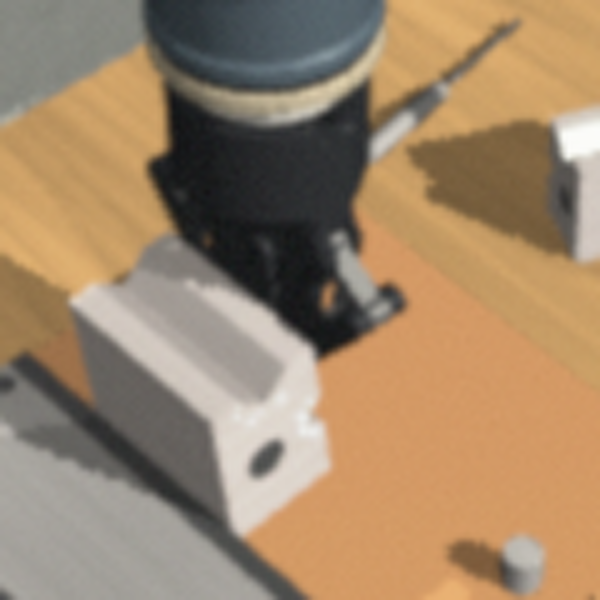

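Request:
step_arm(increments=[[0.0,[0.002,0,0],0],[0.0,[0.004,0,0],0],[0.0,[0.005,0,0],0],[0.0,[0.006,0,0],0]])

```text
time_s: 12.8
position: [0.5347, -0.0559, 0.1994]
eef_rot: [-0.009, 1.0, -0.002, -0.0]
wrist_force: [-23.1, 1.2, 15.0]
opening: 0.002
```

Run:
```python
from h import *
cap('scene','s15'); crop('s15',240,170,360,290,5,'c1')
```

```text
(no output)
```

View pics/c1.png

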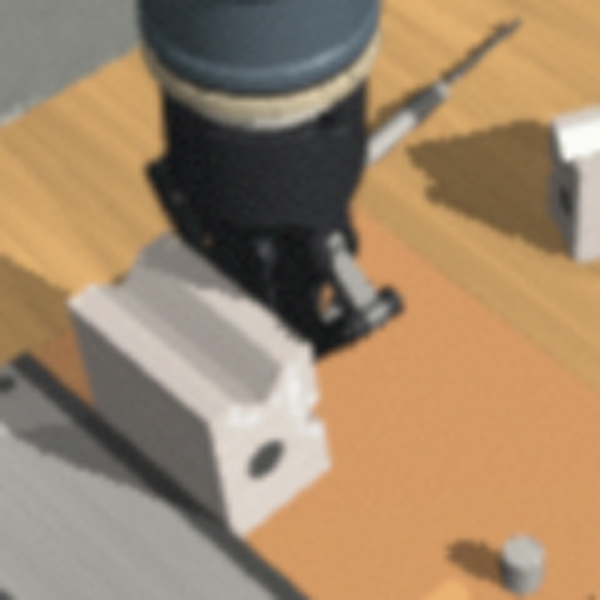

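Request:
step_arm(increments=[[0.0,[-0.006,0,0],0],[0.0,[-0.012,0,0],0],[0.0,[-0.018,0,0.005],0],[0.0,[-0.024,0,0.012],0],[0.0,[-0.024,0,0.02],0]])

```text
time_s: 13.27
position: [0.51, -0.056, 0.2201]
eef_rot: [-0.009, 1.0, -0.002, -0.001]
wrist_force: [-0.1, 0.3, -0.7]
opening: 0.001
```

Run:
```python
from h import *
cap('scene','s16'); crop('s16',240,170,360,290,5,'c2')
```

```text
(no output)
```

View pics/c2.png

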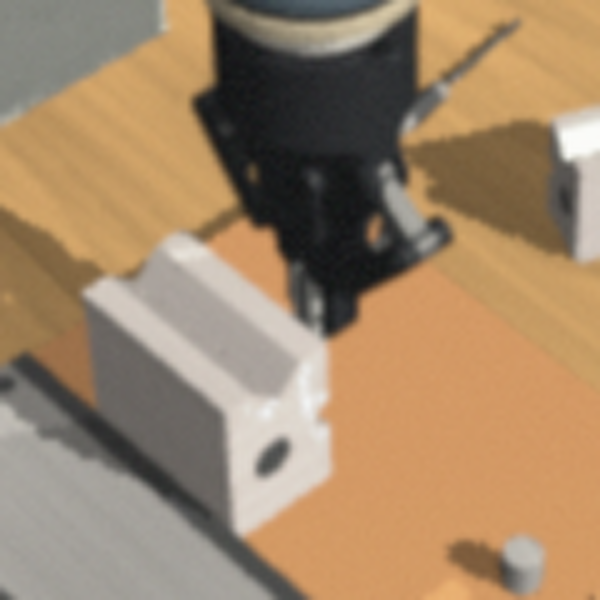

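Run:
```python
from fit import *
D=lambda u,v:(240+u/5,170+v/5)
S='s16';a,b,h0,h1=.025,.042,.018,.094
p,r=fit([(S,(a,-b,h1),D(85,290)),(S,(a,b,h1),D(224,413)),(S,(-a,b,h1),D(328,343)),(S,(-a,-b,h1),D(180,235))],[.55,-.05,0]);print('former',p.round(4),r.round(1))
```

```text
former [ 0.5694 -0.0561  0.019 ] [-0.6  0.5  0.3 -0.  -0.3  0.3  0.5 -1.2]
```

Request:
step_arm(increments=[[0.045,[0,0.001,0.015],0],[0.045,[0,0.001,0.029],0],[0.045,[0.01,0.001,0.029],0],[0.045,[0.018,0.001,0.029],0],[0.045,[0.024,0.001,0.03],0],[0.045,[0.029,0.001,0.034],0],[0.045,[0.034,0.001,0.038],0],[0.045,[0.039,0.001,0.042],0],[0.045,[0.044,0.001,0.045],0],[0.045,[0.044,0.001,0.045],0]])

```text
time_s: 14.15
position: [0.5564, -0.055, 0.2674]
eef_rot: [-0.009, 1.0, -0.002, 0.002]
wrist_force: [-1.8, 0.6, 0.4]
opening: 0.53
```

Run:
```python
from h import *
cap('scene','s17'); crop('s17',220,150,350,280,4.6,'c3')
```

```text
(no output)
```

View pics/c3.png

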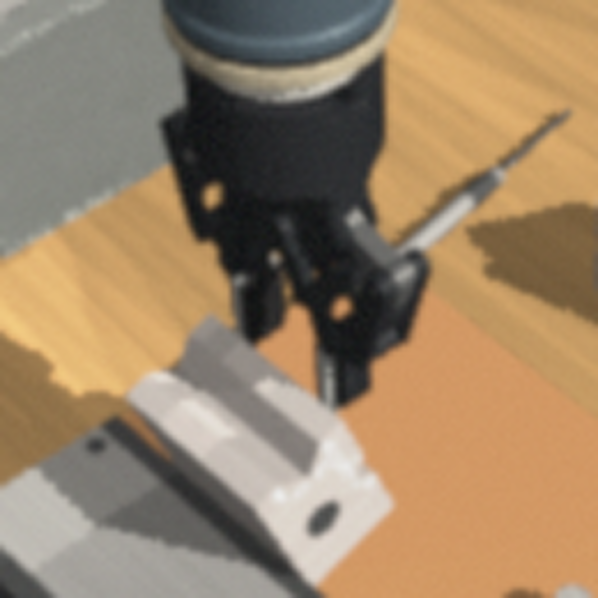

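Request:
step_arm(increments=[[0.045,[0.005,0,0.001],0],[0.045,[0.01,0,0.002],0],[0.045,[0.015,0,0.003],0],[0.045,[0.02,0,0.004],0],[0.045,[0.025,0,0.005],0],[0.045,[0.03,0,0.006],0],[0.045,[0.035,0,0.007],0],[0.045,[0.035,0,0.01],0],[0.045,[0.035,0,0.012],0],[0.045,[0.035,0,0.015],0]])

```text
time_s: 15.03
position: [0.5905, -0.055, 0.2821]
eef_rot: [-0.009, 1.0, -0.002, 0.001]
wrist_force: [-0.6, 0.1, 0.0]
opening: 0.528
```

Run:
```python
from h import *
cap('scene','s18'); crop('s18',200,150,350,300,4,'c4')
```

```text
(no output)
```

View pics/c4.png

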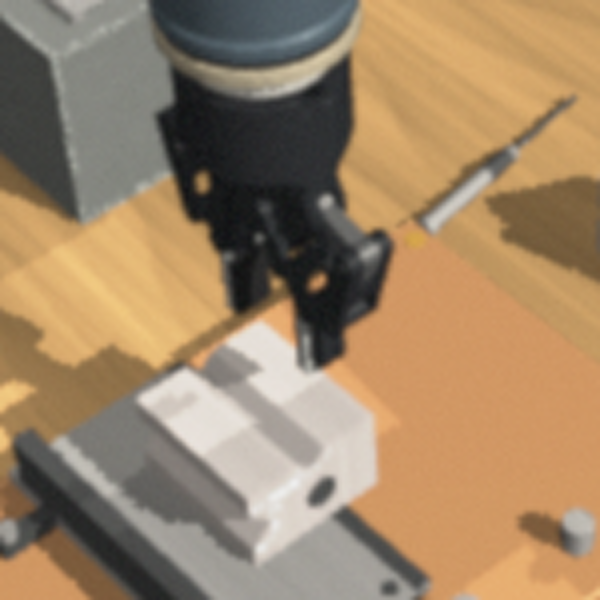

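Request:
step_arm(increments=[[0.045,[-0.015,0,0.01],0],[0.045,[-0.035,0,0.01],0],[0.045,[-0.06,0,0],0],[0.045,[-0.065,0,-0.02],0],[0.045,[-0.065,0,-0.05],0],[0.045,[-0.065,0,-0.07],0],[0.045,[-0.065,0,-0.076],0],[0.045,[-0.065,0,-0.076],0]])

```text
time_s: 15.75
position: [0.5251, -0.055, 0.2058]
eef_rot: [-0.009, 1.0, -0.002, 0.0]
wrist_force: [-0.6, -0.3, 0.4]
opening: 0.529
```

Run:
```python
from h import *
cap('scene','s19'); crop('s19',200,150,350,300,4,'c5')
```

```text
(no output)
```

View pics/c5.png

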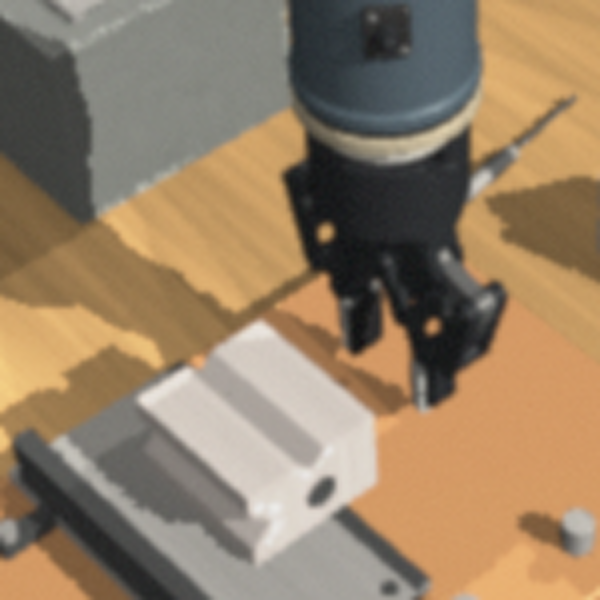

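Run:
```python
from fit import *
D=lambda u,v:(200+u/4,150+v/4)
S='s19';a,b,h1=.038,.042,.076
p,r=fit([(S,(a,-b,h1),D(140,403)),(S,(a,b,h1),D(250,515)),(S,(-a,b,h1),D(378,418)),(S,(-a,-b,h1),D(262,322))],[.6,-.05,0]);print('former',p.round(4),r.round(1), 'rear',p[0]-.038,'front',p[0]+.038)
```

```text
former [ 0.6136 -0.0521  0.0169] [-0.4  0.3  0.3 -2.4 -0.2  0.3  0.3  0.5] rear 0.5756062778831469 front 0.651606277883147
```

Request:
step_arm(increments=[[0.045,[0.015,0.003,0],0],[0.045,[0.03,0.003,0],0],[0.045,[0.036,0.003,0],0],[0.045,[0.04,0.003,0],0],[0.045,[0.044,0.003,0],0],[0.045,[0.048,0.003,0],0],[0.045,[0.052,0.003,0],0],[0.045,[0.056,0.003,0],0],[0.045,[0.06,0.003,0],0],[0.045,[0.064,0.003,0],0],[0.045,[0.068,0.003,0],0],[0.045,[0.071,0.003,0],0],[0.045,[0.073,0.003,0],0]])

```text
time_s: 16.88
position: [0.597, -0.0525, 0.2081]
eef_rot: [-0.008, 1.0, -0.002, -0.0]
wrist_force: [-10.4, 0.5, 12.6]
opening: 0.522
```

Run:
```python
from h import *
cap('scene','s20'); crop('s20',180,150,330,300,4,'c6')
```

```text
(no output)
```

View pics/c6.png

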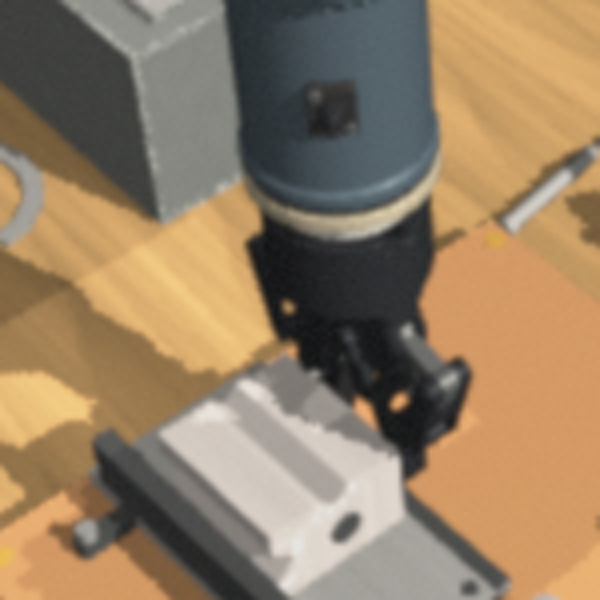

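Request:
step_arm(increments=[[0.045,[-0.008,0,0],0],[0.045,[-0.02,0,0.003],0],[0.045,[-0.02,0,0.006],0]])

```text
time_s: 17.18
position: [0.5751, -0.0528, 0.2147]
eef_rot: [-0.008, 1.0, -0.002, -0.001]
wrist_force: [-1.0, -1.0, 0.2]
opening: 0.527
```

Run:
```python
from h import *
cap('scene','s21'); crop('s21',180,150,330,300,4,'c7'); cap('wrist','w21')
```

```text
(no output)
```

View pics/c7.png

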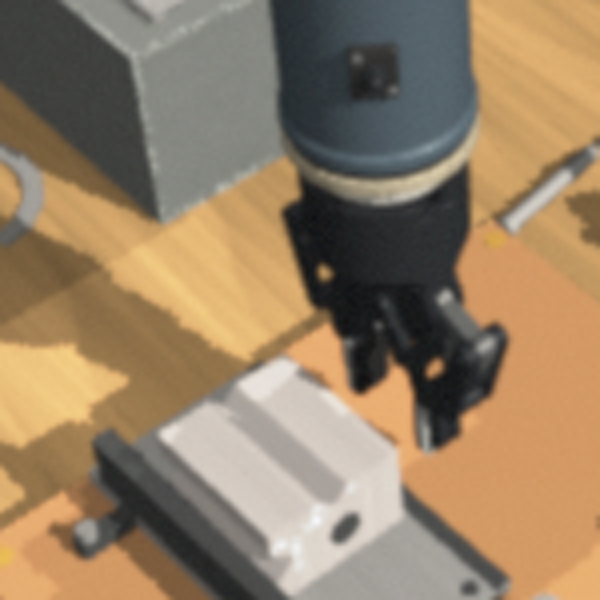

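View pics/w21.png

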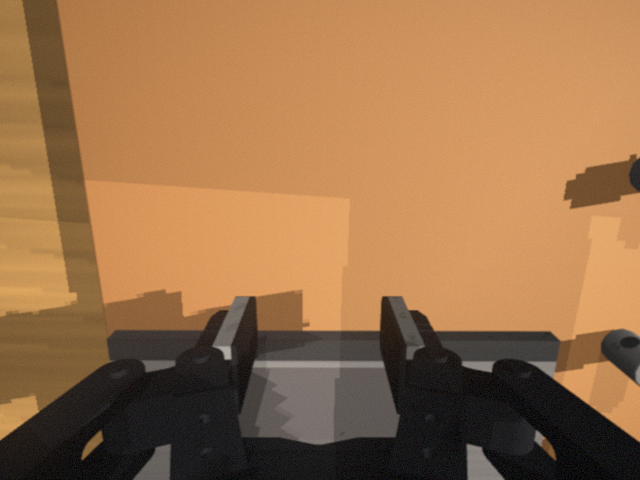

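Run:
```python
from fit import *
D=lambda u,v:(180+u/4,150+v/4)
S='s21';a,b,h1=.038,.042,.076
p,r=fit([(S,(a,-b,h1),D(160,432)),(S,(a,b,h1),D(278,550)),(S,(-a,b,h1),D(402,455)),(S,(-a,-b,h1),D(285,360))],[.6,-.05,0]);print('former',p.round(4),r.round(1), 'rear',p[0]-.038,'front',p[0]+.038)
```

```text
former [ 0.6474 -0.0513  0.0415] [ 0.   3.  -0.6 -1.   0.2 -0.   0.3 -0.2] rear 0.6093738789247525 front 0.6853738789247525
```

Request:
step_arm(increments=[[0.045,[0.01,0.001,0.002],0],[0.045,[0.018,0.001,0.002],0],[0.045,[0.021,0.001,0.002],0],[0.045,[0.023,0.001,0.002],0],[0.045,[0.025,0.001,0.002],0],[0.045,[0.027,0.001,0.002],0],[0.045,[0.029,0.001,0.002],0],[0.045,[0.029,0.001,0.002],0]])

```text
time_s: 17.95
position: [0.604, -0.0518, 0.2164]
eef_rot: [-0.008, 1.0, -0.002, -0.003]
wrist_force: [-13.1, 0.8, 7.5]
opening: 0.524
```

Run:
```python
from h import *
cap('scene','s22'); crop('s22',180,150,330,300,4,'c8')
```

```text
(no output)
```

View pics/c8.png

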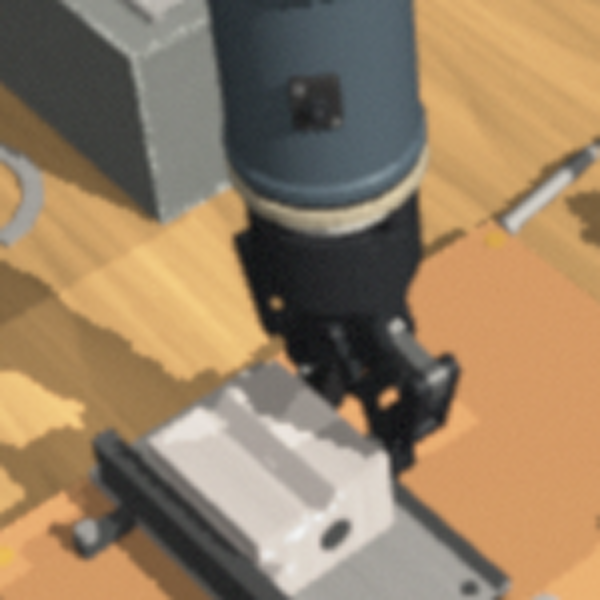

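Request:
step_arm(increments=[[0.045,[0.002,0,0],0],[0.045,[0.004,0,0],0],[0.045,[0.006,0,0],0],[0.045,[0.006,0,0],0]])

```text
time_s: 18.33
position: [0.6059, -0.052, 0.2152]
eef_rot: [-0.008, 1.0, -0.002, -0.009]
wrist_force: [-20.6, 1.2, 13.4]
opening: 0.529
```

Run:
```python
from h import *
cap('scene','s23'); crop('s23',180,150,330,300,4,'c9')
```

```text
(no output)
```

View pics/c9.png

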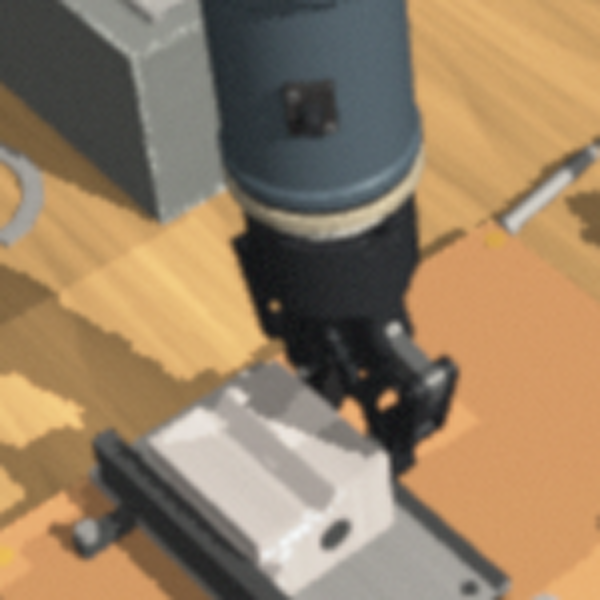

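Request:
step_arm(increments=[[0.045,[-0.01,0,0],0],[0.045,[-0.025,0,0.005],0],[0.045,[-0.025,0,0.045],0],[0.045,[-0.025,0,0.085],0],[0.045,[-0.01,0,0.125],0],[0.045,[0.03,0,0.16],0],[0.045,[0.07,0,0.165],0],[0.045,[0.1,0,0.165],0],[0.045,[0.1,0,0.165],0],[0.045,[0.1,0,0.165],0]])

```text
time_s: 19.22
position: [0.7074, -0.0517, 0.3789]
eef_rot: [-0.008, 1.0, -0.002, -0.009]
wrist_force: [-0.6, 0.1, 0.4]
opening: 0.524
```

Run:
```python
from h import *
cap('wrist','w24');cap('scene','s24'); crop('s24',180,150,330,300,4,'d1'); print(robot.sense()['eef_rot'])
```

```text
[-0.00760683  0.99991757 -0.00182759 -0.01018123]
```

View pics/w24.png

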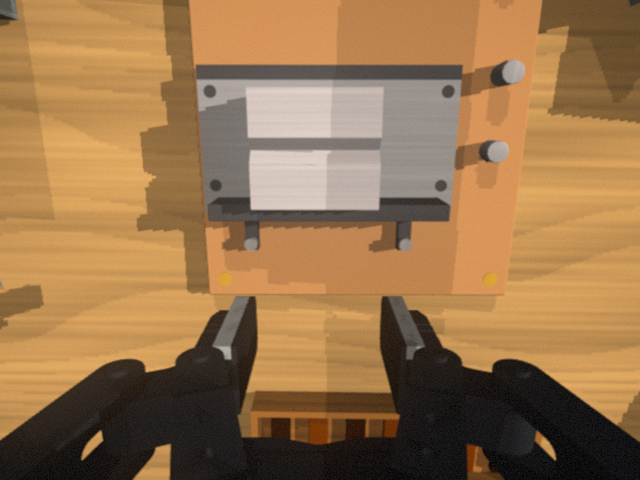

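View pics/d1.png

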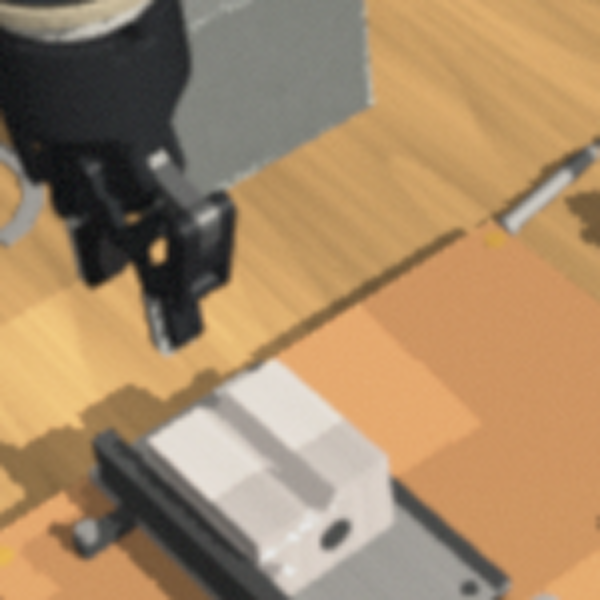

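Run:
```python
from h import *
crop('w24',190,55,470,265,2.8,'d2')
```

```text
(no output)
```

View pics/d2.png

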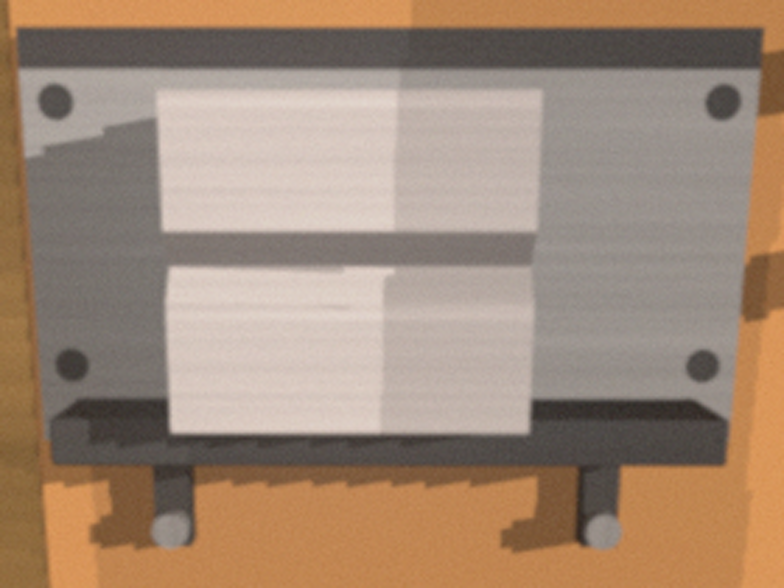

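Run:
```python
from h import *
W=lambda u,v:(190+u/2.8,55+v/2.8)
for n,u,v,z in(('foot',80,400,.026),('foot',690,400,.026),('ftop',60,420,.058),('ftop',720,420,.058),('fback',60,464,.058),('bfront',170,434,.076),('bfront',530,434,.076),('brear',157,90,.076),('brear',542,90,.076),('bed',20,29,.026),('bed',762,29,.026),('bed_strip',20,68,.026),('bed strip',762,68,.026)):
    print(n,ray('w24',*W(u,v),z).round(4))
```

```text
foot [ 0.6917 -0.13    0.026 ]
foot [0.6889 0.0375 0.026 ]
ftop [ 0.6912 -0.1276  0.058 ]
ftop [0.6885 0.0364 0.058 ]
fback [ 0.7025 -0.1281  0.058 ]
bfront [ 0.6907 -0.0973  0.076 ]
bfront [ 0.6893 -0.0131  0.076 ]
brear [ 0.6147 -0.0982  0.076 ]
brear [ 0.6134 -0.0146  0.076 ]
bed [ 0.5968 -0.1409  0.026 ]
bed [0.5939 0.0472 0.026 ]
bed_strip [ 0.6061 -0.1414  0.026 ]
bed strip [0.6031 0.0482 0.026 ]
```

View pics/s24.png

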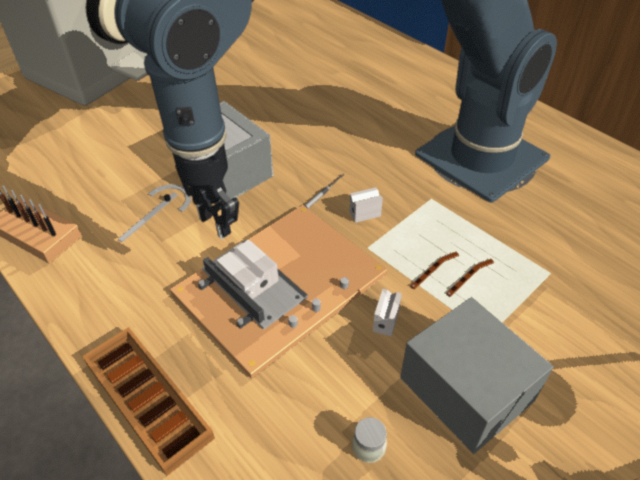

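All the bystanders are where they were at the start, and the block sits home against the fence. Handing in.

Run:
```python
from h import *
print(robot.finish_job(), robot.sense()['time_s'])
```

```text
the job is handed in; nothing more can be done
the job is handed in; nothing more can be done
```

I posted the cracked blank through the scrap box flap. I then slid the forming block to the bed edge, tipped it forward so the small V-groove is on top, and pushed it home. The job was handed in at about 19 s, with the gripper clear of everything.

- **Scrap box:** after the release the flap looked flush and shut in the wrist and top views, with no blank on it. I did not see the blank inside the box.
- **Block:** its leading edge measured within about 0.5 mm of the fence face at both ends, so it is square to the fence. The calibration itself is only good to about 2 mm.
- **Bystanders:** in the last scene picture, compared by eye, none of them had moved.

**What didn't go smoothly:**
- During the slide, the low push made the block lean forward about 5–10° each time, because the wider upper part of the gripper touched it first. It settled upright when I backed off. It then measured flush with the bed edge, before I tipped it.
- The two strongest pushes, at the bed edge and at the fence, read about 28 N and 25 N in total at the wrist. Some of that may have come through the gripper's body, but it is below the 40 N limit.

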